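# Secure the tray of a spice carousel with its push-on clip

## Robot

A 6-joint arm with a two-finger parallel gripper is mounted at the origin on the work surface. World frame = base frame: x ahead of the robot, y to its left, z up, the work surface at z = 0. Lengths are in m, angles in rad, forces in N, time in s.
With the tool pointing down it reaches from about 0.275 to 0.75 m from the base axis. Payload 10.2 kg.
Tool frame: the origin (TCP) lies at the very end of the fingers, on their centre line; the grasp point (between the pads) lies 19 mm behind it; z points along the fingers, y is the direction in which the jaws open and shut (so a half turn about z gives the same grasp; the last joint's range is limited). The gripper opens to 85 mm and grips with 20 to 120 N. Pads are 22 mm wide; open, the fingers measure 114 mm over their backs; the gripper's body (76 mm by 85 mm) begins 54 mm behind the grasp point. The pads swing forward as they close: fully open they stand 13 mm farther back than shut.
Start: joints at [-1.447, 0.313, 1.498, -0, 1.331, -0.223], TCP at [0.178, -0.494, 0.231] pointing down, gripper open.
Joint ranges: [-2.94, 2.94], [-0.97, 2.17], [0.19, 2.56], [-1.23, 4.37], [0.02, 3.11], [-2.88, 2.88]. Speed limits (rad/s): [2.39, 2.39, 3.01, 3.14, 3.14, 3.14].

## Interface

Orientations are given as [roll, pitch, yaw] about the fixed x, y, z axes, in that order (R = Rz(yaw) Ry(pitch) Rx(roll)).
In Python, from bench import * gives the robot as it stands.
- The arm moves only by the tool carry_out, never from a script. Its argument "commands" is one flat list of numbers, 7 for each row, row after row: the shift along the tool's x, y, z in mm, then the turn, a rotation vector about the tool's x, y, z in degrees, then the gripper command: -1 is shut, 1 is fully open, values between are in proportion. In form: [dx, dy, dz, rx, ry, rz, claw, dx, dy, dz, rx, ry, rz, claw, ...]. A call has exactly 8 rows; each row shifts and turns the pose as measured when the row begins, along the tool's axes as they then stand; what a row does not reach is not made up. A row lasts 1/8 s, in which the tool goes at most 62.5 mm and 10.7 degrees, less where a joint would pass 70% of its speed; a pose out of reach is approached as far as the arm can. A call with a gripper value outside its range is refused whole. The fingers move at their own pace and stop on an object; "newtons" is the grip in N (left out, the last holds). Time passes only in rows, so rows that do not move let the fingers close, or fill a call up. It gives the time, the measured TCP pose, the force and the opening at its end, in the units of the state.
- read_state(): the state, without advancing time (a new reading comes with each control period).
- grab_frame(name): name is "scene" or "top" or "wrist"; returns a dict with "color" (480x640x3 uint8, blue, green, red), "mtx" (3x3 intrinsics, pixels), "T" (4x4, takes a point from camera to world coordinates); the wrist camera has in their place "tool_from_camera" (4x4, takes a point from camera to tool coordinates, whose origin is the TCP and whose axes are the flange's). Camera axes: x right, y down, z forward; pixel columns grow to the right and rows downward; lengths in m; the calibration is good to about 2 mm. A picture is of the moment at which its call begins: read the wrist's pose just before it. There is no depth.
- job_done(): hands the job in, once; it reports no verdict.
The state is a dict: "clock": time; "joints": joint angles; "joint_velocities": joint speeds; "joint_efforts": joint torques, N m; "eef_pos": TCP position; "orientation": TCP orientation; "wrist_force": force on the tool from outside, world axes, zero at the start; "ft_torque": the same for the moment, N m; "finger_gap": opening from 0.0 (shut) to 1.0 (fully open).
Only numpy, scipy, OpenCV 4.12 (cv2) and the standard library are available. Lean on these libraries where they do the work, as an engineer would, in place of code of your own. Each camera call takes 0.05 s, during which the arm holds its last target.

## Task

Finish putting the spice carousel together so that it can be lifted by its knob without the tray coming off: press the tray fully down onto its foot, then push the black retaining clip lying on the tray sideways into the spindle's groove, mouth first, until it snaps fully home around the spindle. Leave the spice jars standing on the tray, leave the pepper mill and the mug where they are, and take the hand away at the end.

Things in the scene. Friction and masses are not known exactly. Their poses are not given: they have to be found in the camera images.
- carousel: The carousel's fixed part on the worktop: white round foot 184 mm across, 13 mm high, with an upright steel spindle in its middle and a dark wooden knob on top (34 mm across, top 73 mm above the worktop). Origin: on the spindle axis at worktop level; z up. In its frame the clip starts on the -x side of the spindle, the two jars on the +x side. It does not move.
- groove (a point): Middle of the spindle's groove, on the spindle axis, 28 mm above the worktop. The groove is 22 mm across and reaches from 22 to 34 mm above the worktop; the spindle above and below it is 30 mm across. The tray covers the groove until it is pressed down.
- tray (a joint): How far the tray has been pressed down its spindle, in m: 0 at the start, 0.014 fully down on the foot. A snug fit: it stays where it is left and goes down when pressed anywhere on its deck with about 4 to 10 N. The tray also turns about the spindle (light friction), carrying what stands on it.
- tray_deck (a point): Middle of the top face of the flat round wooden tray, on the spindle axis: 38 mm above the worktop at the start, 24 mm when fully down, just above the groove's lower edge, so that the clip lying on the deck is level with the groove. The tray is 280 mm across; its rim stands 8 mm above the deck, inner radius 134 mm.
- clip: Open C-shaped spring clip of slick black plastic, 8 mm thick, 30 g, lying flat on the tray, its mouth only roughly towards the spindle. Origin: centre of its 23.5 mm bore, on its underside; x points out of the mouth, z up. Ring 36 mm across outside; flared lips reach to x = +19 mm and are 37 mm apart over their tips. Fully home, its origin lies on the spindle axis (within 1 mm), underside on the deck.
- clip_throat (a point): Middle of the clip's throat, the gap of 17 mm between the rounded horns of its two spring arms: 9.5 mm from the bore centre along the clip's x, 4 mm above its underside. Pushed onto the groove with about 10 to 13 N the slick arms spring open; past the spindle's middle they snap shut behind it.
- clip_tab (a point): Middle of the upright thumb tab at the clip's back, a block 20 mm wide (clip's y), 10 mm long (clip's x from -29.5 to -19.5 mm) and 20 mm high from the deck; this point is at x = -24.5 mm, 10 mm above the underside. Its flat back face is for pushing, 5 to 10 mm above the deck; the ring in front of it is only 8 mm high. With the clip home, the back face is 29.5 mm from the spindle axis.
- jar_a: Spice jar of amber glass with a steel lid, 44 mm across, 75 mm high, 160 g, standing on the tray. Origin: centre of its underside, z up. Bystander.
- jar_b: Spice jar of clear glass with a steel lid, 44 mm across, 75 mm high, 160 g, standing on the tray. Origin: centre of its underside, z up. Bystander.
- mill: Dark wooden pepper mill, 58 mm across, 150 mm high, standing on the worktop beside the carousel. Origin: centre of its underside, z up. Bystander.
- mug: White mug, 80 mm across, 92 mm high, with a handle at its +y side, standing on the worktop beside the carousel. Origin: centre of its underside, z up. Bystander.
There are look-alikes about, which are no part of the job. Of the things shaped like the clip, the black one is meant.

How it is judged:
By the outcome, as a careful person would: the job done as asked, in the order asked, and still so for the second after the job is handed in, with the robot touching nothing.
It also fails if it takes over 51 s, if anything falls off the work surface, if the arm or the gripper's body presses on something with over 40 N, if the wrist force passes 120 N, or if a joint passes its speed limit or range.

## Working session

There is one attempt and no reset: what is moved stays moved. The work goes in short steps, Python scripts to look and compute and a tool call to move; the robot and the scene stay as the last step left them, time stands still between calls to the robot, and variables do not carry over. Pictures are saved under pics/ and viewed, and the job is handed in when it is done.

Besides the shell and the picture viewer there is one more tool, called after "Call:" as name(argument=value, ...) on one line, values as JSON. carry_out: Moves the arm, as the interface text tells. Its arguments: {"type":"object","properties":{"commands":{"type":"array","items":{"type":"number"}},"newtons":{"type":"number"}},"required":["commands"]}

```bash
mkdir -p pics; ls
python3 - <<'E'
from bench import *
import cv2
print(read_state())
for n in ["scene","top","wrist"]:
    f=grab_frame(n); cv2.imwrite(f"pics/{n}0.png",f["color"]); print(n,f["mtx"],f.get("T",f.get("tool_from_camera")))
E
```

```text
pics
{'clock': 0.0, 'joints': array([-1.44742209e+00,  3.13456376e-01,  1.49842867e+00, -3.48473892e-06,
        1.33101141e+00, -2.23411441e-01]), 'joint_velocities': array([-0.00112062,  0.00018347, -0.00061787,  0.0004167 ,  0.00021303,
        0.00027953]), 'joint_efforts': array([ 6.43055341e-05, -4.12267256e+01, -2.59741348e+01, -1.96564483e-04,
        4.21210541e-03,  1.48708182e-05]), 'eef_pos': array([ 0.1783849 , -0.49349207,  0.23073498]), 'orientation': array([-3.14032050e+00, -2.85567978e-04,  3.46786322e-01]), 'wrist_force': array([-0.12615439,  0.00529205, -0.11851092]), 'ft_torque': array([-0.03904195,  0.00365411,  0.05450489]), 'finger_gap': 1.001635934598104}
scene [[461.03745188   0.         320.25098814]
 [  0.         461.03745188 247.00033152]
 [  0.           0.           1.        ]] [[ 0.82164629  0.36537847 -0.43748823  0.99155813]
 [ 0.56979652 -0.50611331  0.64744208 -0.66692644]
 [ 0.01514278 -0.78124765 -0.6240375   0.73066365]
 [ 0.          0.          0.          1.        ]]
top [[589.5735984    0.         324.18519772]
 [  0.         589.5735984  232.32476875]
 [  0.           0.           1.        ]] [[ 0.02067893 -0.99353804  0.11159993  0.33662254]
 [-0.99977518 -0.02002615  0.00696723  0.00845104]
 [-0.00468729 -0.11171892 -0.99372879  1.59970416]
 [ 0.          0.          0.          1.        ]]
wrist [[367.00964882   0.         320.09928268]
 [  0.         367.00964882 242.70000645]
 [  0.           0.           1.        ]] [[ 7.48373140e-04 -9.58149749e-01 -2.86266481e-01  7.17505993e-02]
 [ 9.99999671e-01  8.06451005e-04 -8.49835242e-05  7.05524031e-04]
 [ 3.12286833e-04 -2.86266323e-01  9.58150038e-01 -1.42860430e-01]
 [ 0.00000000e+00  0.00000000e+00  0.00000000e+00  1.00000000e+00]]
```

View pics/scene0.png

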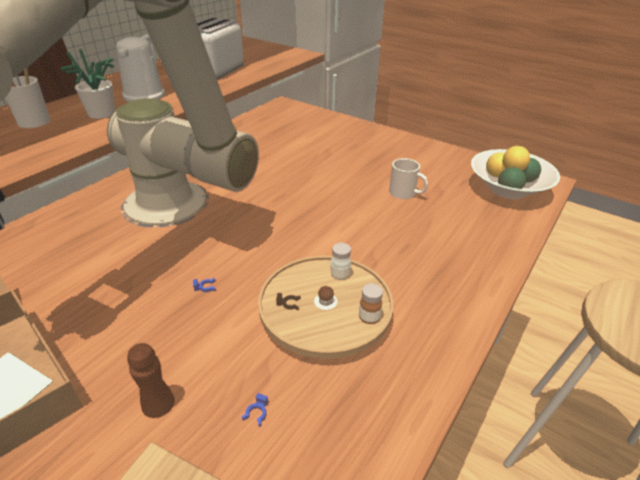

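View pics/top0.png

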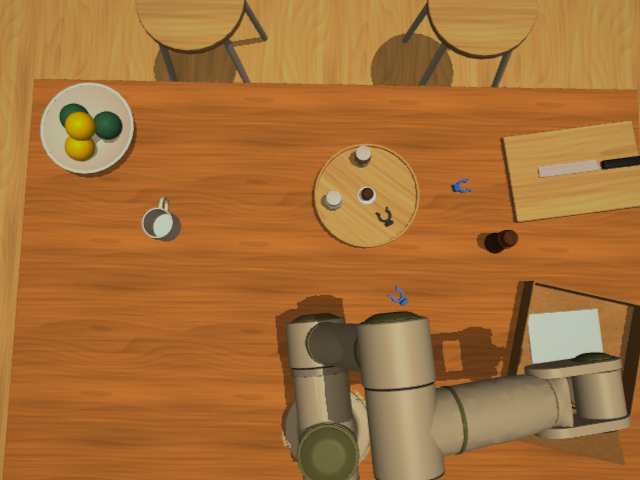

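View pics/wrist0.png

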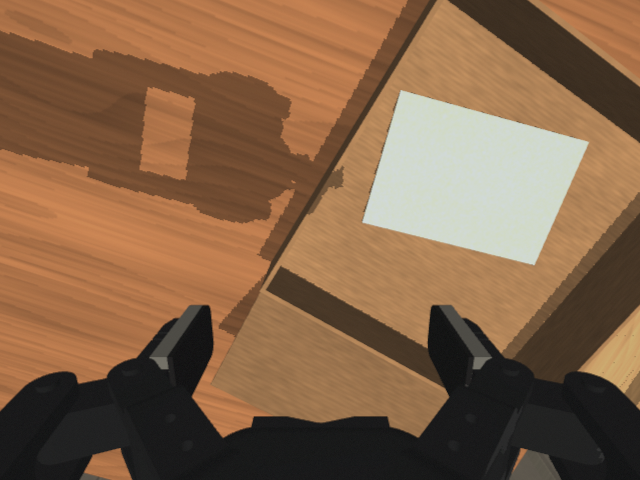

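```bash
cat > h.py <<'E'
from bench import *
import cv2, numpy as np
def ray(f,uv,z,T=None):
    T=f["T"] if T is None else T
    d=T[:3,:3]@np.linalg.solve(f["mtx"],np.array([uv[0],uv[1],1.0])); o=T[:3,3]
    return o+d*(z-o[2])/d[2]
def proj(f,p,T=None):
    T=f["T"] if T is None else T
    c=T[:3,:3].T@(np.asarray(p)-T[:3,3]); q=f["mtx"]@c; return q[:2]/q[2]
def wristT(s,f):
    from scipy.spatial.transform import Rotation as R
    A=np.eye(4);A[:3,:3]=R.from_euler("xyz",s["orientation"]).as_matrix();A[:3,3]=s["eef_pos"]
    return A@f["tool_from_camera"]
def crop(im,x0,y0,x1,y1,k,name):
    cv2.imwrite(name,cv2.resize(im[y0:y1,x0:x1],None,fx=k,fy=k,interpolation=cv2.INTER_CUBIC))
E
python3 - <<'E'
from h import *
a=cv2.imread("pics/top0.png"); b=cv2.imread("pics/scene0.png")
crop(a,305,135,435,255,6,"pics/topc.png"); crop(b,250,230,410,350,5,"pics/scc.png")
E
```

```text
(no output)
```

View pics/topc.png

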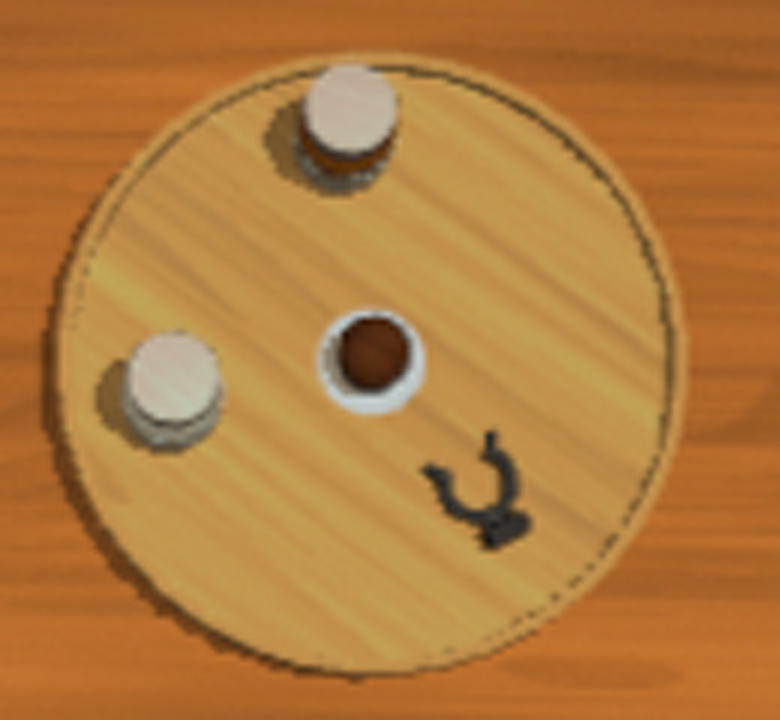

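View pics/scc.png

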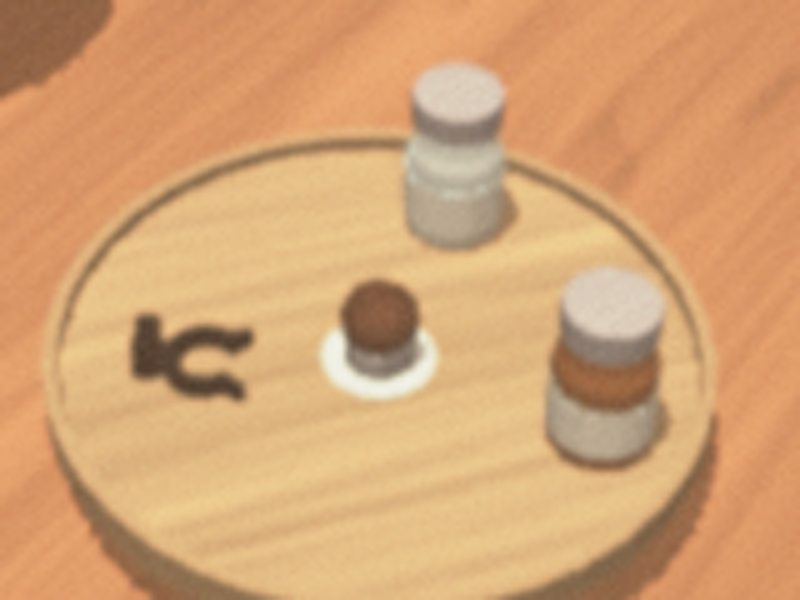

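Run:
```python
from h import *
t=grab_frame("top"); s=grab_frame("scene")
def blobs(im,box,mask):
    x0,y0,x1,y1=box; m=np.zeros(im.shape[:2],np.uint8); m[y0:y1,x0:x1]=mask[y0:y1,x0:x1]
    n,l,st,c=cv2.connectedComponentsWithStats(m)
    return [(st[i],c[i],l==i) for i in range(1,n) if st[i][4]>15]
hsv=cv2.cvtColor(t["color"],cv2.COLOR_BGR2HSV)
m=((hsv[...,2]<95)).astype(np.uint8)
for st,c,l in blobs(t["color"],(340,165,405,235),m): 
    print("top dark",st,c)
    ys,xs=np.nonzero(l)
    if st[4]>15: print(cv2.minAreaRect(np.stack([xs,ys],1).astype(np.float32)))
# tray rim ellipse: wood yellow mask
w=((hsv[...,0]>14)&(hsv[...,0]<27)&(hsv[...,1]>80)&(hsv[...,2]>120)).astype(np.uint8)
for st,c,l in blobs(t["color"],(300,130,435,260),w):
    if st[4]>3000:
        cn,_=cv2.findContours(l.astype(np.uint8),cv2.RETR_EXTERNAL,cv2.CHAIN_APPROX_NONE); h=cv2.convexHull(max(cn,key=len))
        e=cv2.fitEllipse(h); print("tray",e, ray(t,e[0],0.046))
h2=cv2.cvtColor(s["color"],cv2.COLOR_BGR2HSV); m2=((h2[...,2]<110)).astype(np.uint8)
for st,c,l in blobs(s["color"],(270,280,345,320),m2): print("scene dark",st,c)
print("knob top", ray(t,(367.5,193.7),.073), "scene", ray(s,(326,287.5),.073))
print(proj(s,ray(t,(367.5,193.7),.073)))
# clip from crops
tc=lambda u,v:(305+(u-2.5)/6,135+(v-2.5)/6); sc=lambda u,v:(250+(u-2)/5,230+(v-2)/5)
for nm,p,z in [("lipR",(490,438),.046),("lipL",(432,470),.046),("tab",(507,525),.058),("ringback",(483,513),.046),("mill",(505,240),0.15),("jarA",(352,110),.113),("jarB",(172,378),.113)]:
    print(nm,ray(t,tc(*p) if nm!="mill" else (510,238),z))
for nm,p,z in [("lipL",(246,338),.046),("lipR",(237,392),.046),("tabtop",(148,325),.058),("jarA",(612,290),.113),("jarB",(460,90),.113)]:
    print("sc",nm,ray(s,sc(*p),z))
```

```text
top dark [361 188  12  12 116] [366.6637931  193.56034483]
((366.5, 193.5), (11.0, 11.0), 90.0)
top dark [376 207  17  19  97] [385.57731959 218.13402062]
((385.17645263671875, 217.29408264160156), (16.806861877441406, 13.033892631530762), 59.036251068115234)
tray ((366.53912353515625, 194.90045166015625), (103.77278137207031, 105.95393371582031), 100.42450714111328) [ 0.61392309 -0.09164298  0.046     ]
scene dark [277 294  23  15 144] [286.125      300.99305556]
knob top [ 0.61234701 -0.09238341  0.073     ] scene [ 0.61627763 -0.08750992  0.073     ]
[323.08848472 288.06226084]
lipR [ 0.58073274 -0.14454214  0.046     ]
lipL [ 0.56587224 -0.11896812  0.046     ]
tab [ 0.54036166 -0.15116672  0.058     ]
ringback [ 0.5470921  -0.14174436  0.046     ]
mill [ 0.49458034 -0.44019411  0.15      ]
jarA [ 0.71139509 -0.07747176  0.113     ]
jarB [ 0.59333265 -0.00242861  0.113     ]
sc lipL [ 0.57106687 -0.12114681  0.046     ]
sc lipR [ 0.58670076 -0.14814753  0.046     ]
sc tabtop [ 0.54099341 -0.14821459  0.058     ]
sc jarA [ 0.71175424 -0.07098497  0.113     ]
sc jarB [ 0.59686687 -0.00096918  0.113     ]
```

Call:
carry_out(commands=[54,-29,0,0,0,0,-1,54,-29,0,0,0,0,-1,54,-29,0,0,0,0,-1,54,-29,0,0,0,0,-1,54,-29,0,0,0,0,-1,54,-29,0,0,0,0,-1,54,-29,0,0,0,0,-1,54,-29,0,0,0,0,-1], newtons=40)

```text
clock: 1.25
eef_pos: [0.5115, -0.1231, 0.231]
orientation: [3.141, -0.001, 0.339]
wrist_force: [0.7, -1.2, 1.1]
finger_gap: -0.001
```

Run:
```python
from h import *
st=read_state(); f=grab_frame("wrist"); cv2.imwrite("pics/w1.png",f["color"]); np.savez("w1.npz",T=wristT(st,f)); print(st["eef_pos"],st["orientation"])
T=wristT(st,f)
for p in [(0.6135,-.0915,.073),(.557,-.1415,.046),(.5405,-.15,.058)]: print(proj(f,p,T))
```

```text
[ 0.51152448 -0.12306672  0.23098769] [ 3.14089322e+00 -1.01834518e-03  3.39024495e-01]
[324.6319603   85.24050759]
[356.02363542 174.64349018]
[359.63823943 197.59740962]
```

View pics/w1.png

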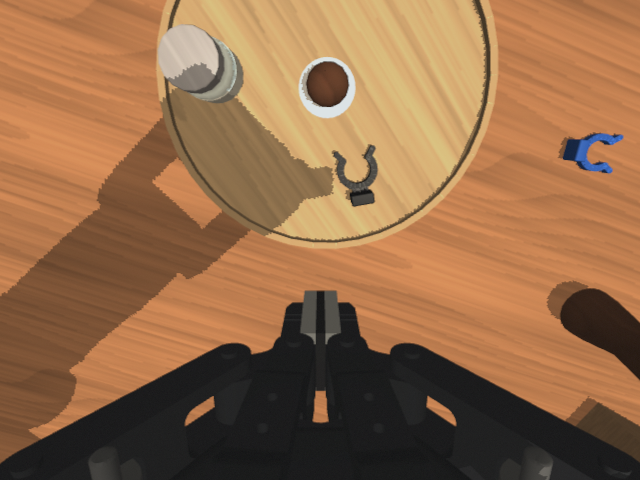

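Call:
carry_out(commands=[47,-24,0,0,0,0,-1,0,0,40,0,0,0,-1,0,0,40,0,0,0,-1,0,0,40,0,0,0,-1,0,0,30,0,0,0,-1,0,0,25,0,0,0,-1,0,0,5,0,0,0,-1,0,0,0,0,0,0,-1])

```text
clock: 2.3
eef_pos: [0.554, -0.0754, 0.0457]
orientation: [-3.141, -0.004, 0.349]
wrist_force: [0.4, 0.3, 0.6]
finger_gap: 0.003
```

Call:
carry_out(commands=[-6,6,0,0,0,0,-1,0,0,4,0,0,0,-1,0,0,3,0,0,0,-1,0,0,3,0,0,0,-1,0,0,3,0,0,0,-1,0,0,3,0,0,0,-1,0,0,3,0,0,0,-1,0,0,3,0,0,0,-1])

```text
clock: 3.3
eef_pos: [0.5515, -0.0844, 0.0277]
orientation: [3.138, -0.007, 0.35]
wrist_force: [-2.2, -0.5, 7.6]
finger_gap: 0.001
```

Call:
carry_out(commands=[0,0,3,0,0,0,-1,0,0,3,0,0,0,-1,0,0,3,0,0,0,-1,0,0,3,0,0,0,-1,0,0,3,0,0,0,-1,0,0,3,0,0,0,-1,0,0,3,0,0,0,-1,0,0,3,0,0,0,-1])

```text
clock: 4.3
eef_pos: [0.5516, -0.0849, 0.0239]
orientation: [3.133, -0.004, 0.355]
wrist_force: [-14.8, 2.5, 33.3]
finger_gap: 0.003
```

Call:
carry_out(commands=[0,0,-10,0,0,0,-1,0,0,-35,0,0,0,-1,0,0,-35,0,0,0,0.1,-22,29,-30,0,0,0,0.1,-22,29,-20,0,0,0,0.1,0,0,0,0,0,-5,0.1,0,0,0,0,0,-5,0.1,0,0,0,0,0,0,0.1])

```text
clock: 5.3
eef_pos: [0.5294, -0.1555, 0.1594]
orientation: [3.131, -0.003, 0.535]
wrist_force: [-0.5, -0.8, -0.2]
finger_gap: 0.552
```

Run:
```python
from h import *
st=read_state(); f=grab_frame("wrist"); cv2.imwrite("pics/w2.png",f["color"]); T=wristT(st,f); np.savez("w2.npz",T=T); print(st["eef_pos"],st["orientation"],st["wrist_force"])
```

```text
[ 0.52943739 -0.1555389   0.15944612] [ 3.13083829 -0.00347491  0.53532348] [-0.48767345 -0.83951543 -0.18602538]
```

View pics/w2.png

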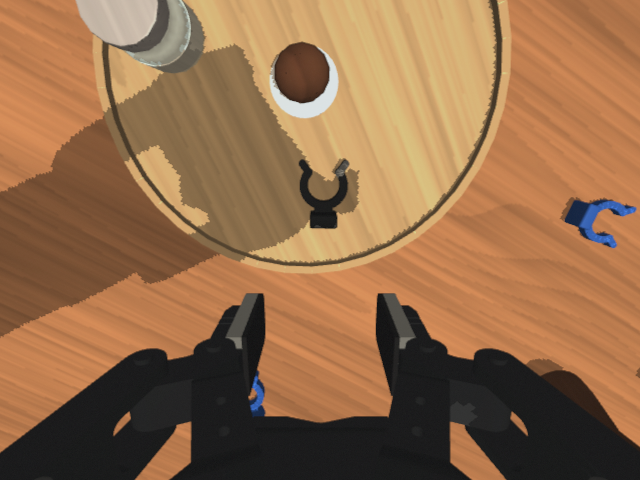

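Run:
```python
from h import *
im=cv2.imread("pics/w2.png"); crop(im,250,30,380,240,3.6,"pics/w2c.png")
```

```text
(no output)
```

View pics/w2c.png

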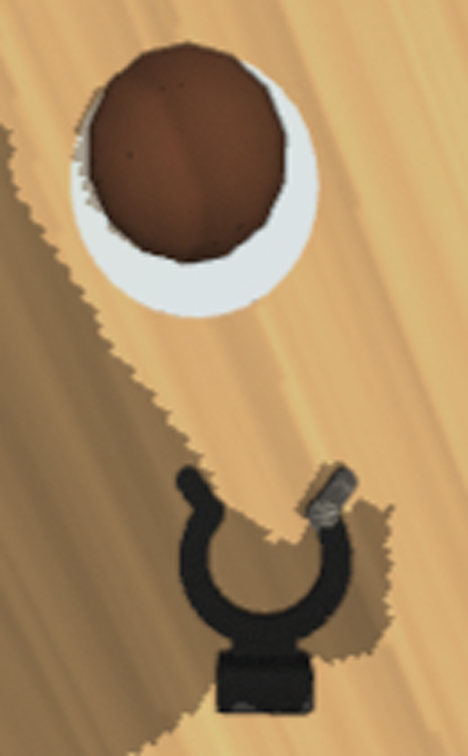

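Run:
```python
from h import *
T=np.load("w2.npz")["T"]; f={"mtx":np.array([[367.00964882,0,320.09928268],[0,367.00964882,242.70000645],[0,0,1.]])}
c=lambda u,v:(250+(u-1.3)/3.6,30+(v-1.3)/3.6)
P={}
for n,p,z in [("knob",(188,153),.060),("white",(195,194),.024),("boreL",(207,556),.032),("boreR",(322,556),.032),("bore",(265,556),.032),("borebot",(265,613),.032),("lipL",(188,473),.032),("lipR",(343,473),.032),("tabL",(217,690),.044),("tabR",(314,690),.044),("tabback",(265,713),.044),("tabbL",(217,713),.044),("tabbR",(312,713),.044)]:
    P[n]=ray(f,c(*p),z,T); print(n,P[n].round(4))
d=lambda a,b:np.linalg.norm(P[a]-P[b]).round(4)
print(d("boreL","boreR"),d("tabL","tabR"),d("lipL","lipR"))
sp=np.array([.6135,-.0915]); 
for n in("knob","white"): print(n,P[n][:2]-sp)
x=(P["bore"]-P["tabback"])[:2]; print("heading bore-tab",np.degrees(np.arctan2(x[1],x[0])),np.hypot(*x))
l=(P["lipL"]-P["lipR"])[:2];print("lips",np.degrees(np.arctan2(-l[0],l[1])))
l=(P["tabbL"]-P["tabbR"])[:2];print("tabback",np.degrees(np.arctan2(-l[0],l[1])))
for s in (sp,P["knob"][:2],P["white"][:2]):
    x=s-P["bore"][:2]; print("to spindle",np.degrees(np.arctan2(x[1],x[0])),np.hypot(*x))
# fingertips view
```

```text
knob [ 0.6169 -0.0925  0.06  ]
white [ 0.6152 -0.0935  0.024 ]
boreL [ 0.5567 -0.1304  0.032 ]
boreR [ 0.5686 -0.1506  0.032 ]
bore [ 0.5627 -0.1406  0.032 ]
borebot [ 0.5526 -0.1466  0.032 ]
lipL [ 0.569  -0.1189  0.032 ]
lipR [ 0.5849 -0.1456  0.032 ]
tabL [ 0.536  -0.1451  0.044 ]
tabR [ 0.5459 -0.1618  0.044 ]
tabback [ 0.5368 -0.1558  0.044 ]
tabbL [ 0.5319 -0.1475  0.044 ]
tabbR [ 0.5417 -0.1639  0.044 ]
0.0235 0.0195 0.0311
knob [ 0.00337342 -0.0010366 ]
white [ 0.00169472 -0.00202264]
heading bore-tab 30.427534655588772 0.02996818113195567
lips 30.673109063247622
tabback 30.56532443911055
to spindle 44.016798810309545 0.07067253739796085
to spindle 41.572548962785376 0.07244409748587921
to spindle 41.87819123486038 0.07053493109960961
```

Call:
carry_out(commands=[6,4,0,0.6,0,0,0.1,0,0,35,0,0,0,0.1,0,0,35,0,0,0,0.1,0,0,30,0,0,0,0.1,0,0,18,0,0,0,0.1,0,0,8,0,0,0,0.1,0,0,0,0,0,0,0.1,0,0,0,0,0,0,0.1])

```text
clock: 6.35
eef_pos: [0.541, -0.1554, 0.0302]
orientation: [3.141, -0.005, 0.528]
wrist_force: [-0.7, -0.1, -0.3]
finger_gap: 0.549
```

Run:
```python
from h import *
st=read_state(); f=grab_frame("wrist"); cv2.imwrite("pics/w3.png",f["color"]); print(st["eef_pos"],st["orientation"],st["wrist_force"])
```

```text
[ 0.54102959 -0.15541957  0.03021993] [ 3.14147836 -0.00538941  0.52827555] [-0.74222888 -0.13329855 -0.34765537]
```

View pics/w3.png

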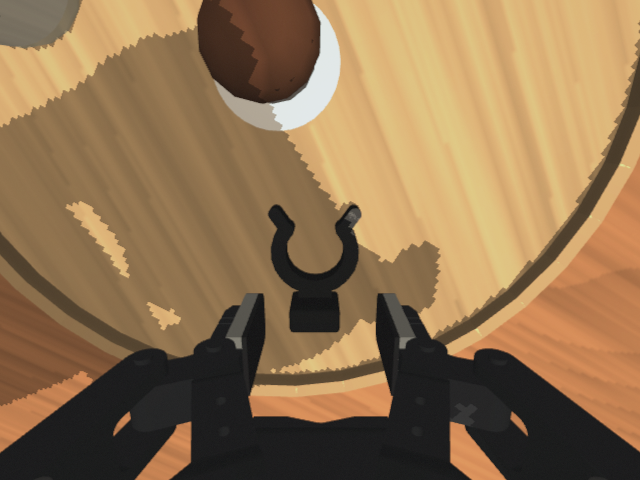

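Call:
carry_out(commands=[0,-2,0,0,0,0,-0.1,0,0,0,0,0,0,-0.3,0,0,0,0,0,0,-0.45,0,0,0,0,0,0,-0.55,0,0,0,0,0,0,-1,0,0,0,0,0,0,-1,0,0,0,0,0,0,-1,0,0,0,0,0,0,-1], newtons=40)

```text
clock: 7.4
eef_pos: [0.5406, -0.1539, 0.0317]
orientation: [3.139, -0.007, 0.528]
wrist_force: [0.5, 0.2, 0.3]
finger_gap: 0.217
```

Run:
```python
from h import *
st=read_state(); f=grab_frame("wrist"); cv2.imwrite("pics/w4.png",f["color"]); np.savez("w4.npz",T=wristT(st,f));print(st["eef_pos"],st["orientation"],st["wrist_force"],st["finger_gap"]*85)
```

```text
[ 0.54058289 -0.15388561  0.03172956] [ 3.13927702 -0.00679035  0.52816047] [0.46661095 0.20429397 0.34327014] 18.450670732082475
```

View pics/w4.png

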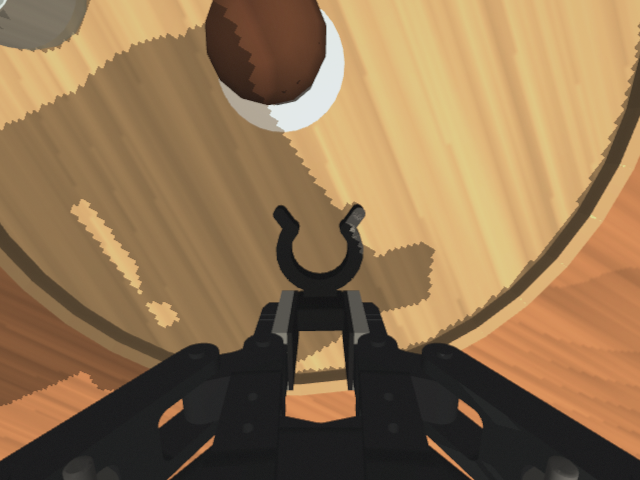

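Call:
carry_out(commands=[0,0,0,0,0,0,-0.35,0,0,0,0,0,0,-0.35,-3,0,1,0,-0.4,0,-0.35,-3,0,1,0,0,0,-0.35,0,0,0,0,0,0,-0.45,0,0,0,0,0,0,-0.55,0,0,0,0,0,0,-1,0,0,0,0,0,0,-1], newtons=60)

```text
clock: 8.45
eef_pos: [0.535, -0.1572, 0.0295]
orientation: [3.139, 0.001, 0.528]
wrist_force: [-0.7, -0.1, 0.1]
finger_gap: 0.205
```

Run:
```python
from h import *
st=read_state(); f=grab_frame("wrist"); cv2.imwrite("pics/w5.png",f["color"]); np.savez("w5.npz",T=wristT(st,f));print(st["eef_pos"],st["orientation"],st["wrist_force"],st["finger_gap"]*85)
crop(f["color"],190,0,410,340,1.75,"pics/w5c.png")
```

```text
[ 0.53497843 -0.15723857  0.0295233 ] [3.13925356e+00 7.45713741e-04 5.27977272e-01] [-0.73360595 -0.05352447  0.07317091] 17.42092617668198
```

View pics/w5c.png

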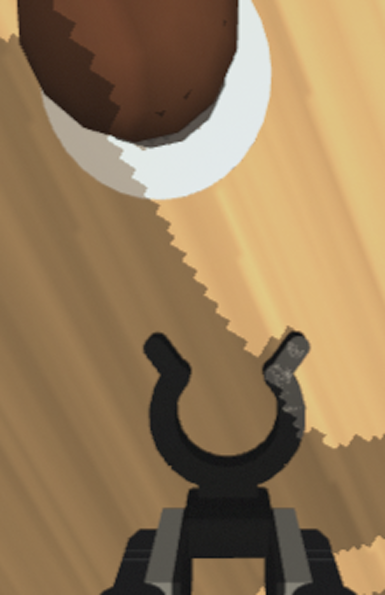

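Run:
```python
from h import *
T=np.load("w5.npz")["T"]; f={"mtx":np.array([[367.00964882,0,320.09928268],[0,367.00964882,242.70000645],[0,0,1.]])}
im=cv2.imread("pics/w5.png"); hsv=cv2.cvtColor(im,cv2.COLOR_BGR2HSV)
# white disc incl shadowed part: low saturation
m=((hsv[...,1]<70)&(hsv[...,2]>110)).astype(np.uint8); m[130:]=0; m[:,:200]=0; m[:,360:]=0
n,l,st,c=cv2.connectedComponentsWithStats(m); i=1+np.argmax(st[1:,4]); cn,_=cv2.findContours((l==i).astype(np.uint8),cv2.RETR_EXTERNAL,cv2.CHAIN_APPROX_NONE)
h=cv2.convexHull(cn[0])[:,0,:]; h=h[(h[:,1]>2)]
P=np.array([ray(f,p,.024,T)[:2] for p in h.astype(float)])
A=np.c_[2*P,np.ones(len(P))]; s=np.linalg.lstsq(A,(P**2).sum(1),rcond=None)[0]; r=np.sqrt(s[2]+s[0]**2+s[1]**2)
print("disc",s[:2],"r",r,"resid",np.abs(np.hypot(*(P-s[:2]).T)-r).max(),len(P))
c=lambda u,v:(190+(u-.4)/1.75,(v-.4)/1.75)
yaw=.528; X=np.array([np.cos(yaw),np.sin(yaw)]); Y=np.array([np.sin(yaw),-np.cos(yaw)]); tcp=np.array([.53498,-.15724])
for n,p,z in [("boreL",(177,415),.032),("boreR",(278,415),.032),("borebot",(227.5,459),.032),("lipL",(156,342),.032),("lipR",(294,342),.032),("disc",None,0),("sp0",(.6135,-.0915),0),("sp1",(.616,-.093),0),("knob",(128,0),.058)]:
    q=s[:2] if n=="disc" else (np.array(p) if n[:2]=="sp" else ray(f,c(*p),z,T)[:2]); d=q-tcp; print(n,q.round(4),"tool x,y mm",(1e3*d@X).round(1),(1e3*d@Y).round(1))
```

```text
disc [ 0.61636465 -0.0927713 ] r 0.024017691292212276 resid 0.0002787333157094167 30
boreL [ 0.5571 -0.1315] tool x,y mm 32.1 -11.1
boreR [ 0.5687 -0.1513] tool x,y mm 32.1 11.8
borebot [ 0.5538 -0.1467] tool x,y mm 21.5 0.4
lipL [ 0.5694 -0.1194] tool x,y mm 48.8 -15.3
lipR [ 0.5846 -0.1456] tool x,y mm 48.8 15.0
disc [ 0.6164 -0.0928] tool x,y mm 102.8 -14.7
sp0 [ 0.6135 -0.0915] tool x,y mm 100.9 -17.2
sp1 [ 0.616 -0.093] tool x,y mm 102.4 -14.7
knob [ 0.6192 -0.0906] tool x,y mm 106.3 -15.1
```

Call:
carry_out(commands=[5,-4,0,0,0,0,-1,5,-4,0,0,0,0,-1,5,-4,0,0,0,0,-1,5,-4,0,0,0,0,-1,5,0,0,0,0,0,-1,5,0,0,0,0,0,-1,0,0,0,0,0,0,-1,0,0,0,0,0,0,-1])

```text
clock: 9.5
eef_pos: [0.5545, -0.1258, 0.0295]
orientation: [3.139, 0.0, 0.529]
wrist_force: [-1.1, -0.5, 1.9]
finger_gap: 0.205
```

```bash
cat > m.py <<'E'
from h import *
import sys
n=sys.argv[1]
s=read_state(); f=grab_frame("wrist"); cv2.imwrite(f"pics/{n}.png",f["color"]); T=wristT(s,f); np.savez(n+".npz",T=T);print(s["eef_pos"],s["orientation"],s["wrist_force"],s["finger_gap"]*85)
im=f["color"];crop(im,190,0,410,340,1.75,f"pics/{n}c.png")
t=grab_frame("top"); cv2.imwrite(f"pics/{n}_top.png",t["color"]); sc=grab_frame("scene"); crop(sc["color"],250,230,410,350,5,f"pics/{n}_sc.png")
E
python3 m.py w6
```

```text
[ 0.55448428 -0.12577231  0.029535  ] [3.13904305e+00 3.18705346e-04 5.28661688e-01] [-1.11062794 -0.5479946   1.93912164] 17.4308953416167
```

View pics/w6c.png

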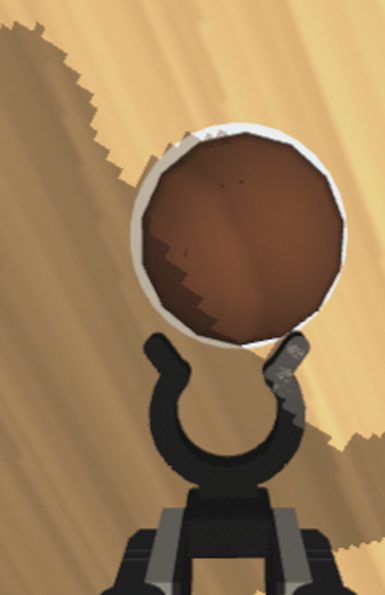

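View pics/w6_sc.png

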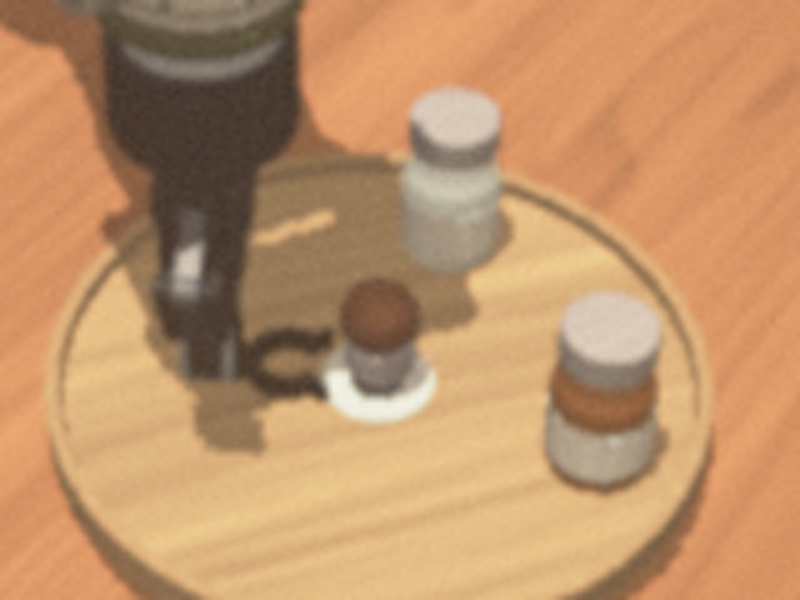

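Call:
carry_out(commands=[2,1.3,0,0,0,0,-1,4,1.3,0,0,0,0,-1,4,0,0,0,0,0,-1,4,0,0,0,0,0,-1,0,0,0,0,0,0,-1,0,0,0,0,0,0,-1,0,0,0,0,0,0,-1,0,0,0,0,0,0,-1])

```text
clock: 10.65
eef_pos: [0.5688, -0.1209, 0.0295]
orientation: [3.139, 0.0, 0.528]
wrist_force: [0.2, 0.0, 1.2]
finger_gap: 0.208
```

```bash
python3 m.py w7
```

```text
[ 0.56883379 -0.12093952  0.02953454] [3.13864848e+00 1.06818744e-04 5.28167505e-01] [0.2465629  0.00912082 1.21990426] 17.63905609629437
```

View pics/w7c.png

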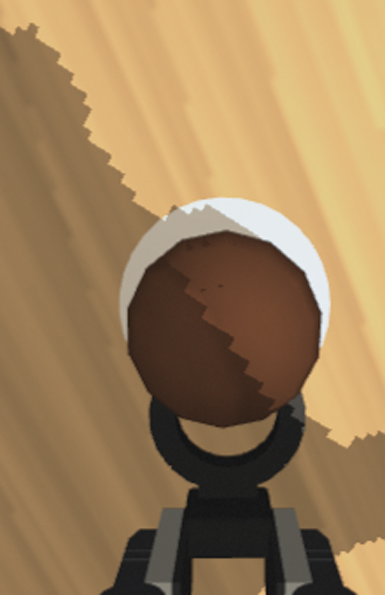

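Call:
carry_out(commands=[3,-0.4,0,0,0,0,-1,3,0,0,0,0,0,-1,3,0,0,0,0,0,-1,3,0,0,0,0,0,-1,3,0,0,0,0,0,-1,3,0,0,0,0,0,-1,3,0,0,0,0,0,-1,3,0,0,0,0,0,-1])

```text
clock: 11.8
eef_pos: [0.5826, -0.1125, 0.0297]
orientation: [-3.138, 0.022, 0.53]
wrist_force: [-4.9, -2.2, 4.2]
finger_gap: 0.211
```

```bash
python3 m.py w8
```

```text
[ 0.58255962 -0.11251315  0.02972286] [-3.13825532  0.02232863  0.53043502] [-4.90293502 -2.24033112  4.2307745 ] 17.973083224910475
```

View pics/w8c.png

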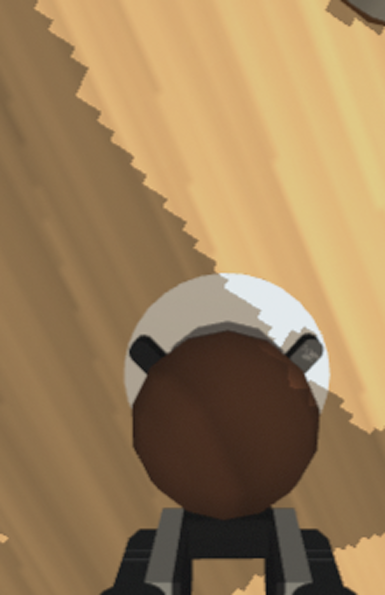

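View pics/w8_sc.png

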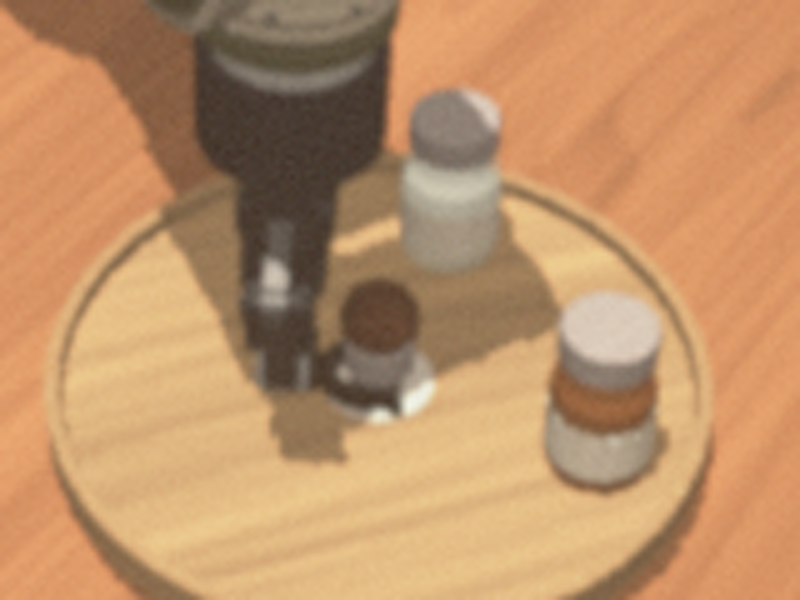

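Call:
carry_out(commands=[3,0,0,0,0,0,-1,3,0,0,0,0,0,-1,3,0,0,0,0,0,-1,3,0,0,0,0,0,-1,3,0,0,0,0,0,-1,3,0,0,0,0,0,-1,3,0,0,0,0,0,-1,3,0,0,0,0,0,-1])

```text
clock: 12.95
eef_pos: [0.5898, -0.1084, 0.03]
orientation: [-3.127, 0.064, 0.534]
wrist_force: [-18.2, -9.3, 14.0]
finger_gap: 0.21
```

```bash
python3 m.py w9
```

```text
[ 0.58980405 -0.10840956  0.03002699] [-3.12714992  0.06366058  0.53437285] [-18.19533539  -9.31685765  14.04176421] 17.832087874469526
```

View pics/w9c.png

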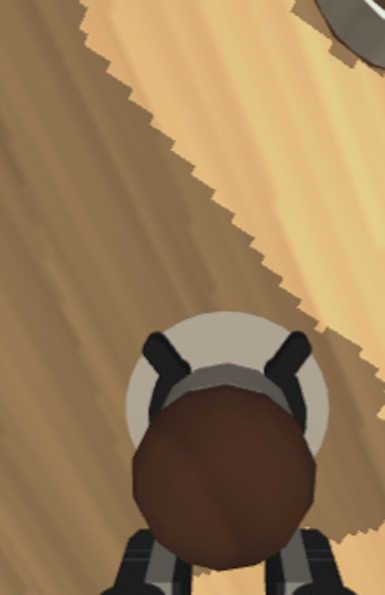

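View pics/w9_sc.png

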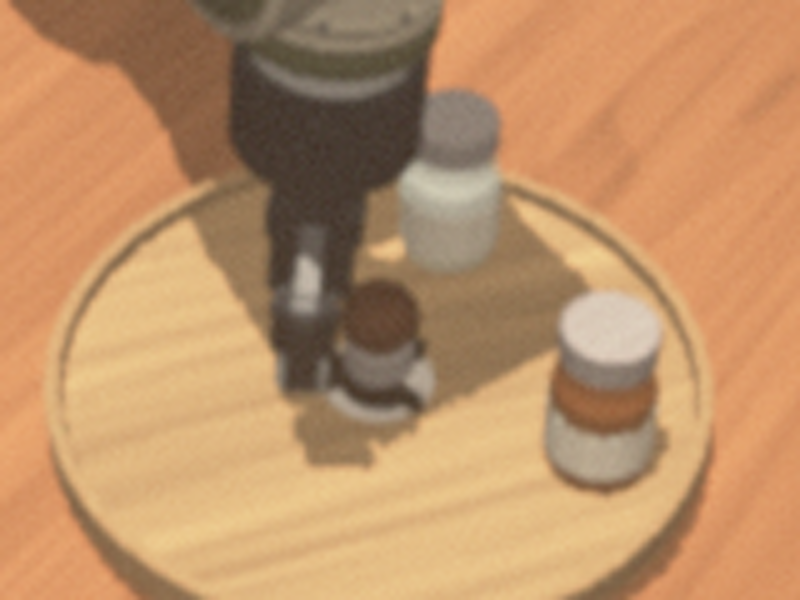

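Call:
carry_out(commands=[0,0,0,0,0,0,-1,0,0,0,0,0,0,-0.4,0,0,0,0,0,0,-0.2,0,0,0,0,0,0,0,-5,0,0,0,3,0,0,-8,0,0,0,0,0,0,-8,0,-5,0,0,0,0,-8,0,-10,0,0,0,0])

```text
clock: 14.1
eef_pos: [0.5639, -0.1231, 0.045]
orientation: [-3.125, 0.013, 0.535]
wrist_force: [0.1, 0.4, -0.1]
finger_gap: 0.501
```

```bash
python3 m.py w10
```

```text
[ 0.5639126  -0.12310839  0.04497637] [-3.12530278  0.01300107  0.53460543] [ 0.14172853  0.41571855 -0.10877624] 42.56590818648649
```

View pics/w10.png

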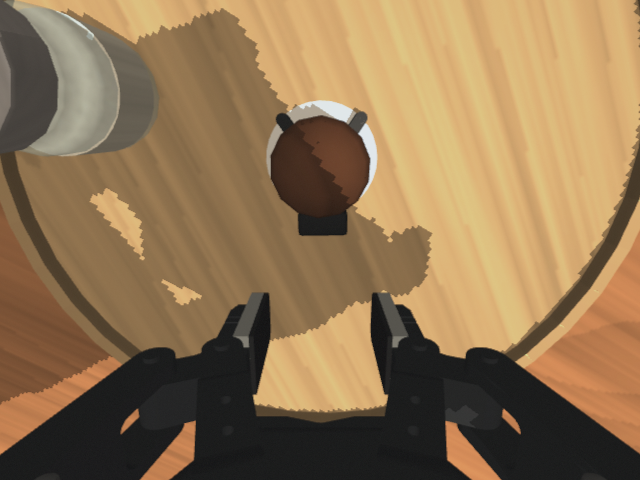

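View pics/w10_sc.png

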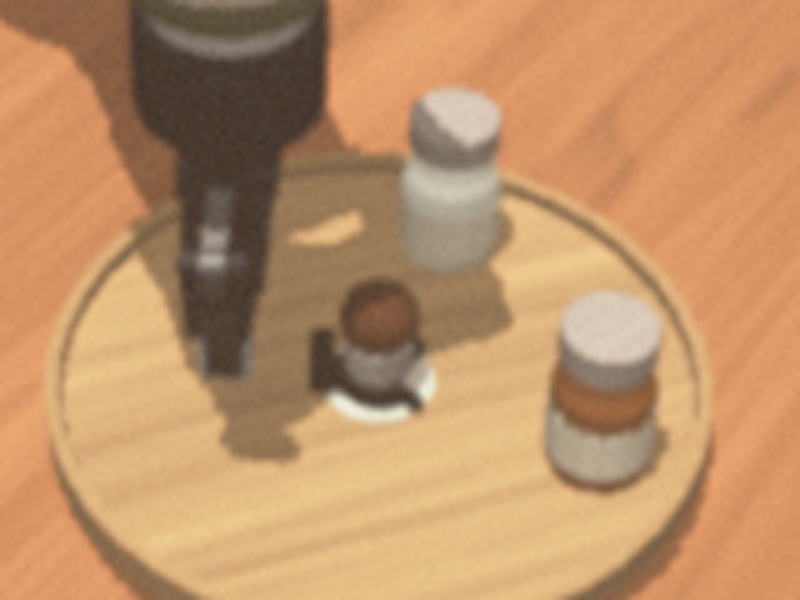

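Run:
```python
from h import *
T=np.load("w10.npz")["T"]; f={"mtx":np.array([[367.00964882,0,320.09928268],[0,367.00964882,242.70000645],[0,0,1.]])}
im=cv2.imread("pics/w10.png"); hsv=cv2.cvtColor(im,cv2.COLOR_BGR2HSV)
crop(im,255,90,390,250,3.6,"pics/w10c.png")
m=((hsv[...,1]<70)&(hsv[...,2]>110)).astype(np.uint8); m[190:]=0; m[:,:258]=0; m[:,385:]=0
ys,xs=np.nonzero(m); h=cv2.convexHull(np.stack([xs,ys],1).astype(np.int32))[:,0,:]
P=np.array([ray(f,p,.024,T)[:2] for p in h.astype(float)])
for _ in range(3):
    A=np.c_[2*P,np.ones(len(P))]; s=np.linalg.lstsq(A,(P**2).sum(1),rcond=None)[0]; r=np.sqrt(s[2]+s[0]**2+s[1]**2); e=np.abs(np.hypot(*(P-s[:2]).T)-r); P=P[e<max(.0006,np.median(e)*2)]
print(s[:2],r,e.max(),len(P))
x=np.array([np.cos(.5346),np.sin(.5346)])
for z in(.044,.042): 
  b=ray(f,(323,235.5),z,T)[:2]; print("back",b,1e3*(s[:2]-b)@x, 1e3*np.linalg.norm(s[:2]-b))
```

```text
[ 0.61631469 -0.0928377 ] 0.02404533339527385 0.00027775934369250396 35
back [ 0.59215084 -0.1083116 ] 28.67623269401602 28.6937840967315
back [ 0.59164063 -0.10859421] 29.25924199172816 29.275874110677744
```

View pics/w10c.png

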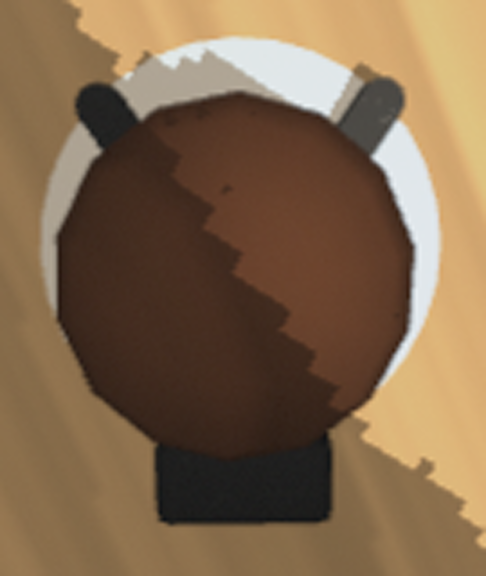

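Call:
carry_out(commands=[-10,0,-30,0,0,0,0,-10,0,-40,0,0,0,0,-20,0,-40,0,0,0,0,-40,0,-20,0,0,0,0,-40,0,0,0,0,0,0,-40,0,0,0,0,0,0,0,0,0,0,0,0,0,0,0,0,0,0,0,0])

```text
clock: 15.25
eef_pos: [0.427, -0.2071, 0.182]
orientation: [-3.129, 0.012, 0.536]
wrist_force: [-0.5, 0.3, -0.0]
finger_gap: 0.502
```

```bash
python3 m.py w11
python3 - <<'E'
from h import *
a=cv2.imread("pics/w11_top.png"); b=cv2.imread("pics/top0.png"); 
crop(a,305,135,435,255,6,"pics/w11_tc.png")
E
```

```text
[ 0.42700018 -0.20713818  0.1820383 ] [-3.12938295  0.01199799  0.53613835] [-0.5013216   0.27267352 -0.01345492] 42.70797286814731
```

View pics/w11_sc.png

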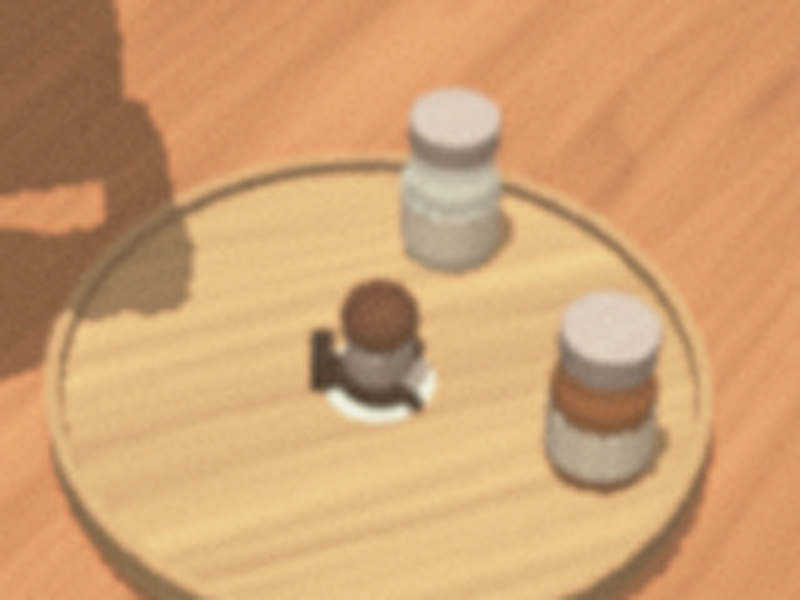

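View pics/w11_top.png

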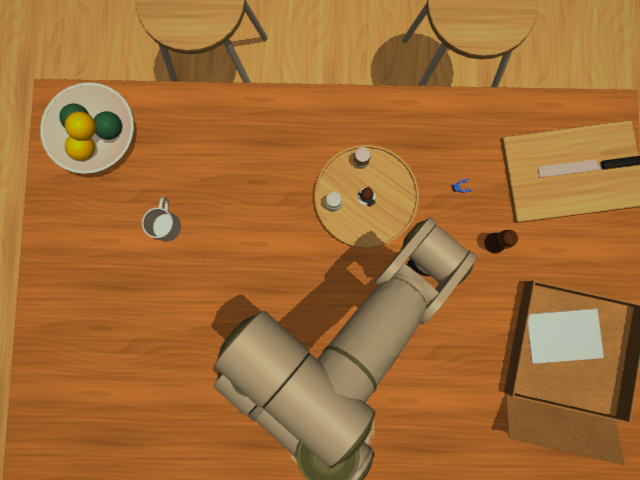

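View pics/w11.png

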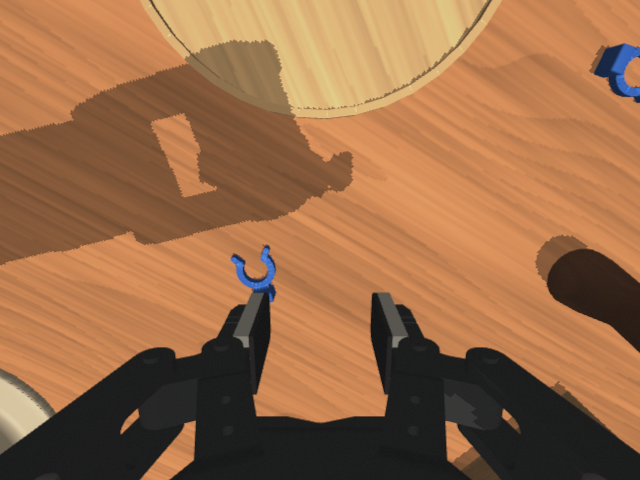

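```bash
python3 -c "
from bench import *
s=read_state(); print(s['clock'],s['wrist_force']); print(job_done())"
```

```text
15.4 [-0.50467956  0.82121787 -1.06565436]
the job is handed in; nothing more can be done
None
```

The carousel is assembled and handed in at 15.4 s. The tray is pressed fully down and the black clip sits around the spindle in its groove.

- **Tray:** I pressed with closed fingers until they stopped at 23.9 mm above the worktop; fully down is 24 mm. The force there was about 33 N down and 15 N sideways on the wrist.
- **Clip:** I gripped the tab, lined the mouth up with the spindle and pushed. The arms spread and sprang back to their original spacing behind the spindle.
- **Final push:** The wrist force reached about 25 N, and the hand tilted up to 3.6° under load.
- **Last checks:** The tab's back face measured 28.7–29.3 mm from the spindle axis, against 29.5 mm nominal. That is within the 1 mm tolerance, given the camera's 2 mm calibration. I did not measure separately that the clip lies flat on the deck; it looks flat in the pictures.
- **Surroundings:** In the final pictures both jars stand on the tray, the mill and mug look unmoved, and the hand is clear.

I did not test-lift the carousel by its knob. No check failed.

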